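# Load the pill cassette into the dispenser

## Task

Take the long narrow pill cassette by its ribbed tail and slide it nose first into the dispenser's slot until you feel it come up against the hidden divider, fully home, but gently: it must touch the divider without shoving the divider back or jamming in the slot. Leave it there, then press the load button on the dispenser's roof right down and let it come up. Leave the other things on the table where they are.

Things in the scene. Friction and masses are not known exactly. Their poses are not given: they have to be found in the camera images.
- cassette_center (a point): centre (half-way up) of the cassette, a white pill box of seven lidded cells lying flat: a plain box 170 long x 32 wide x 30 mm high (the last 8 mm at the nose 27 wide, 24 high), 65 to 120 g. Its x axis runs lengthwise to the nose, z up. The tail, the 42 mm at the -x end, has ribs on top and no lids: hold it there, across the 32 mm.
- cassette_nose (a point): centre of the cassette's flat nose face, 85 mm along x from its centre; same axes.
- dock: the pill dispenser, a white box fixed to the table, 220 long x 100 wide x 62 mm high, with a dark display and a button on its flat roof. Origin: centre of its underside; x along its length, away from the mouth end. The slot's mouth is 110 mm from it along -x.
- slot (a point): centre of the slot's mouth, 35 mm above the table; x points level into the slot, y across, z up. The slot is 35 mm wide, its floor 20 mm and its ceiling 54 mm above the table. At the mouth its sides flare to about 45 mm, narrowing over 15 mm; the floor and ceiling begin 10 to 15 mm in, with no shelf before the mouth.
- slot_inside (a point): point in the slot 95 mm behind the mouth, same axes. A hidden divider, a wall square to x, closes the slot 0 to 35 mm behind this point, differently each time; no reading gives it. Held by friction, it stands firm when pressed lightly but slides back above about 16 N; it must not. The cassette, once home, stands 40 to 75 mm out of the mouth and rests there by itself.
- load_top (a point): centre of the top of the load button, a round white spring button 26 mm wide in a grey collar on the dispenser's roof, 180 mm along x from the slot's mouth; its top is 22 mm above the roof, 84 mm above the table. Pressed straight down: 6 mm travel, 1.5 N to start, 5 N fully down, then a hard stop; it springs back.
- load (a joint): travel of the load button in m: 0 up, 0.006 fully down.
- blister_big: flat foil tablet pack 106 x 80 x 7 mm, a bystander to be left alone; origin at its underside.
- blister_small: flat foil tablet pack 90 x 44 x 7 mm, a bystander to be left alone; origin at its underside.
- pill_jar: upright white screw-top jar, 44 mm wide, 62 mm tall, a bystander to be left alone; origin at its underside.
- amber_bottle: upright amber glass bottle, 40 mm wide, 85 mm tall, a bystander to be left alone; origin at its underside.
- wide_organiser: open, lidless pill box 150 x 70 x 22 mm with ten cells, a bystander to be left alone; origin at its underside.
- bandage_roll: upright roll of bandage, 52 mm wide, 50 mm tall, a bystander to be left alone; origin at its underside.
- dosing_spoon: metal dosing spoon, 150 mm long, lying flat, a bystander to be left alone; origin at its underside, along x.
Mind the look-alikes: they are no part of the job. What is shaped like the dock but red is not meant.

How it is judged:
By the outcome, as a careful person would: the job done as asked, in the order asked, and still so for the second after the job is handed in, with the robot touching nothing.
It also fails if it takes over 67 s, if anything falls off the work surface, if the arm or the gripper's body presses on something with over 40 N, if the wrist force passes 120 N, or if a joint passes its speed limit or range.

## Robot

A 6-joint arm with a two-finger parallel gripper is mounted at the origin on the work surface. World frame = base frame: x ahead of the robot, y to its left, z up, the work surface at z = 0. Lengths are in mm, angles in rad, forces in N, time in s.
With the tool pointing down it reaches from about 375 to 975 mm from the base axis. Payload 3.8 kg.
Tool frame: the origin (TCP) lies at the very end of the fingers, on their centre line; the grasp point (between the pads) lies 19 mm behind it; z points along the fingers, y is the line along which they close (so a half turn about z gives the same grasp; the last joint's range is limited). The gripper opens to 85 mm and grips with 20 to 120 N. Pads are 22 mm wide; open, the fingers measure 114 mm over their backs; the gripper's body (76 mm by 85 mm) begins 54 mm behind the grasp point. The pads swing forward as they close: fully open they stand 13 mm farther back than shut.
Start: joints at [1.306, 0.264, 1.604, -0, 1.274, -0.037], TCP at [152.437, 657.557, 231.28] pointing down, gripper open.
Joint ranges: [-2.63, 2.63], [-0.94, 2.18], [0.31, 2.57], [-1.31, 4.45], [0, 2.66], [-2.55, 2.55]. Speed limits (rad/s): [2.57, 2.57, 3.14, 3.14, 3.14, 3.14].

## Interface

Orientations are given as a 3x3 rotation matrix whose columns are the frame's x, y, z axes.
In Python, from plant import sensors, viewer, job_done gives the robot as it stands. The module is installed in compiled form; this text tells all that it offers.
- The arm moves only by the tool carry_out, never from a script. Its argument "increments" is a list that holds one entry, the list of rows, each a list of 4 numbers: the shift along the tool's x, y, z in m, then the turn about the tool's z in degrees. A call has 1 to 8 rows; each row shifts and turns the commanded pose from where the row before left it, along the tool's axes as they then stand; what a row does not reach is not made up. A row lasts 1/10 s, in which the tool goes at most 50 mm and 8.59 degrees, less where a joint would pass 70% of its speed; a pose out of reach is approached as far as the arm can. A call is refused whole if a number of a shift passes 0.05 or a number of a turn 8.59, either way. A call with a gripper value outside its range is refused whole. "grip" is the finger opening in m, from 0 to 0.0854, set as the call begins (left out, the last holds). The fingers move at their own pace and stop on an object; the grip force is fixed at half the most. Time passes only in rows, so rows that do not move let the fingers close. It gives the time, the measured TCP pose, the force, the opening and the grip force at its end, in the units of the state.
- sensors.sense(): the state, without advancing time (a new reading comes with each control period).
- viewer.capture(name): name is "side" or "top" or "wrist"; returns (picture, depth): 384x512x3 uint8, red, green, blue; 384x512 float32, mm along the optical axis (not along the pixel's ray), 0 where there is no reading.
- viewer.calibration(name): a dict with "camera_matrix" (3x3 intrinsics, pixels), "rvec" (rotation vector, rad) and "tvec" (3), from world to camera coordinates, as OpenCV has them. Camera axes: x right, y down, z forward; pixel columns grow to the right and rows downward; lengths in mm; the calibration is good to about 2 mm. A picture is of the moment at which its call begins: read the wrist's pose just before it. calibration takes no time and is no camera call; for the wrist camera it gives the pose at the moment of the call.
- job_done(): hands the job in; it is judged then, once.
The state is a dict: "time": time; "joint_positions": joint angles; "joint_velocities": joint speeds; "effort": joint torques, N m; "tcp_pos": TCP position; "ee_rot": TCP orientation; "ft_force": force on the tool from outside, world axes, zero at the start; "moment": the same for the moment, N m; "grip_width": finger opening in mm; "gripper_force": force on a finger pad.
Only numpy, scipy, OpenCV 4.12 (cv2) and the standard library are available. Lean on these libraries where they do the work, as an engineer would, in place of code of your own. Each camera call takes 0.05 s, during which the arm holds its last target. There are 200 camera calls.

## Working session

There is one attempt and no reset: what is moved stays moved. The work goes in short steps, Python scripts to look and compute and a tool call to move; the robot and the scene stay as the last step left them, time stands still between calls to the robot, and variables do not carry over. Pictures are saved under pics/ and viewed, at most 10 in all, crops included, and the job is handed in when it is done.

Besides the shell and the picture viewer there is one more tool, called after "Emit:" as name(argument=value, ...) on one line, values as JSON. carry_out: Moves the arm, as the interface text tells. Its arguments: {"type":"object","properties":{"increments":{"type":"array"},"grip":{"type":"number"}},"required":["increments"]}

```bash
mkdir -p pics; cat > h.py <<'E'
import numpy as np, cv2
from plant import sensors, viewer, job_done
def cap(n):
    c=viewer.calibration(n); im,d=viewer.capture(n); 
    K=np.array(c["camera_matrix"]);R=cv2.Rodrigues(np.array(c["rvec"],float))[0];t=np.array(c["tvec"],float).ravel()
    return im,d,K,R,t
def cloud(d,K,R,t):
    v,u=np.indices(d.shape); p=np.stack([(u-K[0,2])/K[0,0]*d,(v-K[1,2])/K[1,1]*d,d],-1)
    return (p-t)@R
def onplane(uv,z,K,R,t):
    uv=np.atleast_2d(uv).astype(float); r=np.c_[uv,np.ones(len(uv))]@np.linalg.inv(K).T@R; o=-R.T@t
    return o+r*((z-o[2])/r[:,2])[:,None]
E
python3 - <<'E'
from h import *
for n in("top","side"):
    im,d,K,R,t=cap(n); cv2.imwrite(f"pics/{n}0.png",im[...,::-1]); np.savez(f"{n}0.npz",im=im,d=d,K=K,R=R,t=t)
    print(n,-R.T@t)
E
```

```text
top [ 363.33719032  -30.77696743 1128.42007093]
side [258.59408091 752.8503647  714.31486635]
```

View pics/top0.png

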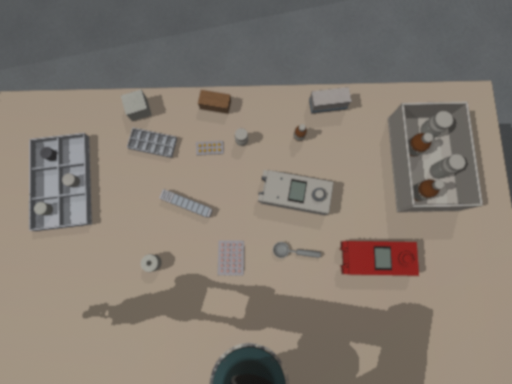

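View pics/side0.png

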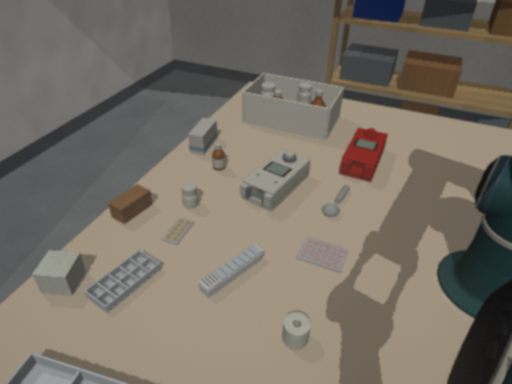

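The top view shows the cassette at about (188,204) and the white dock at about (297,192), with its mouth to the left (265,187) and its button at (319,195). The red decoy is at (380,258). Next I'll measure both.

```bash
python3 - <<'E'
from h import *
for n,boxes in (("top",{"cas":(160,185,216,222),"dock":(255,165,338,218)}),("side",{"cas":(195,240,270,298),"dock":(236,145,315,212)})):
    f=np.load(n+"0.npz"); P=cloud(f["d"],f["K"],f["R"],f["t"])
    for k,(a,b,c,e) in boxes.items():
        p=P[b:e,a:c].reshape(-1,3); p=p[(p[:,2]>-50)]
        lo,hi=((20,45) if k=="cas" else (50,72)); q=p[(p[:,2]>lo)&(p[:,2]<hi)]
        r=cv2.minAreaRect(q[:,:2].astype(np.float32)); print(n,k,len(q),np.round(q.mean(0),1),np.median(q[:,2]),r)
        if k=="dock":
            b_=p[p[:,2]>74]; print("button",len(b_),b_.mean(0) if len(b_) else 0)
s=sensors.sense();print(s["tcp_pos"],s["ee_rot"])
E
python3 - <<'E'
import cv2
im=cv2.imread('pics/side0.png')
a=cv2.resize(im[235:305,190:280],None,fx=6,fy=6,interpolation=2);b=cv2.imread('pics/top0.png')[180:225,155:225];b=cv2.resize(b,(540,180*2-20))
import numpy as np
cv2.imwrite('pics/c0.png',cv2.resize(np.vstack([a,b[:, :540]]),None,fx=.75,fy=.75))
E
```

```text
top cas 536 [537.7 190.6  28.5] 28.884438519738094 ((538.5182495117188, 191.49224853515625), (170.80393981933594, 31.98650550842285), 67.25780487060547)
top dock 2108 [ 562.9 -152.8   61.3] 61.44777281265893 ((565.0301513671875, -152.86740112304688), (220.9101104736328, 101.1293716430664), 78.2531509399414)
button 101 [ 524.00811379 -195.24314992  225.45916203]
side cas 936 [538.  200.8  27.8] 28.509516932884566 ((536.6719360351562, 192.69595336914062), (169.42091369628906, 33.65037536621094), 66.64519500732422)
side dock 1586 [ 560.5 -137.9   60.4] 61.076367961074766 ((562.26123046875, -151.89303588867188), (225.0135498046875, 101.76576232910156), 78.28646087646484)
button 80 [493.03479922 -35.70681689 198.52956155]
[152.24896219 656.90832441 230.05363323] [[-9.74168373e-01  2.25822236e-01 -5.46771532e-04]
 [ 2.25822884e-01  9.74166302e-01 -2.01017837e-03]
 [ 7.87034277e-05 -2.08172572e-03 -9.99997830e-01]]
```

View pics/c0.png

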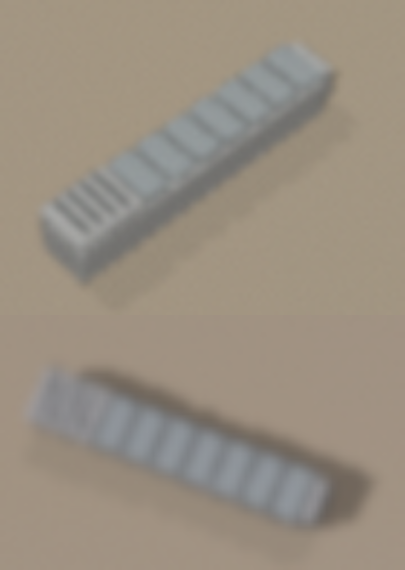

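The ribbed tail is at the left end in both crops (upper crop around (95,215), lower around (65,405)), which is the world +y end. So the nose points at about -113° and the dock's x axis at about -101.8°. I'll plan the approach from these.

```bash
cat >> h.py <<'E'
def plan(x,y,z,ang,n):
    "rows in tool axes from the present pose to TCP (x,y,z) mm with tool x at world angle ang deg, tool down"
    s=sensors.sense(); p=np.array(s["tcp_pos"]);M=np.array(s["ee_rot"]); a=np.degrees(np.arctan2(M[1,0],M[0,0]))
    da=(a-ang+180)%360-180; st=(np.array([x,y,z])-p)/n
    rows=[]
    for i in range(n):
        th=np.radians(a-da*i/n); c,s_=np.cos(th),np.sin(th)
        rows.append([round((c*st[0]+s_*st[1])/1e3,4),round((s_*st[0]-c*st[1])/1e3,4),round(-st[2]/1e3,4),round(da/n,2)])
    print(p.round(1),round(a,2)); [print(r) for r in rows]
E
python3 - <<'E'
from h import *
plan(564,253,170,67,16)
E
```

```text
[152.2 656.9 230.1] 166.95
[np.float64(-0.0308), np.float64(-0.0188), np.float64(0.0038), np.float64(6.25)]
[np.float64(-0.0326), np.float64(-0.0153), np.float64(0.0038), np.float64(6.25)]
[np.float64(-0.0341), np.float64(-0.0117), np.float64(0.0038), np.float64(6.25)]
[np.float64(-0.0352), np.float64(-0.0079), np.float64(0.0038), np.float64(6.25)]
[np.float64(-0.0358), np.float64(-0.004), np.float64(0.0038), np.float64(6.25)]
[np.float64(-0.036), np.float64(-0.0001), np.float64(0.0038), np.float64(6.25)]
[np.float64(-0.0358), np.float64(0.0038), np.float64(0.0038), np.float64(6.25)]
[np.float64(-0.0352), np.float64(0.0077), np.float64(0.0038), np.float64(6.25)]
[np.float64(-0.0342), np.float64(0.0115), np.float64(0.0038), np.float64(6.25)]
[np.float64(-0.0327), np.float64(0.0151), np.float64(0.0038), np.float64(6.25)]
[np.float64(-0.0309), np.float64(0.0186), np.float64(0.0038), np.float64(6.25)]
[np.float64(-0.0287), np.float64(0.0219), np.float64(0.0038), np.float64(6.25)]
[np.float64(-0.0261), np.float64(0.0248), np.float64(0.0038), np.float64(6.25)]
[np.float64(-0.0233), np.float64(0.0275), np.float64(0.0038), np.float64(6.25)]
[np.float64(-0.0201), np.float64(0.0299), np.float64(0.0038), np.float64(6.25)]
[np.float64(-0.0168), np.float64(0.0319), np.float64(0.0038), np.float64(6.25)]
```

Emit:
carry_out(increments=[[[-0.031,-0.019,0.004,6.25],[-0.033,-0.015,0.004,6.25],[-0.034,-0.012,0.004,6.25],[-0.035,-0.008,0.004,6.25],[-0.036,-0.004,0.004,6.25],[-0.036,0,0.004,6.25],[-0.036,0.004,0.004,6.25],[-0.035,0.008,0.004,6.25]]], grip=0.0854)

```text
time: 0.9
tcp_pos: [359.6, 454.1, 198.6]
ee_rot: [[-0.449, 0.893, -0.001], [0.893, 0.449, -0.001], [-0.0, -0.001, -1.0]]
ft_force: [0.7, -0.5, -0.2]
grip_width: 85.3
gripper_force: 0.0
```

Emit:
carry_out(increments=[[[-0.034,0.0115,0.004,6.25],[-0.033,0.015,0.004,6.25],[-0.031,0.0185,0.004,6.25],[-0.029,0.022,0.004,6.25],[-0.026,0.025,0.004,6.25],[-0.023,0.0275,0.004,6.25],[-0.02,0.03,0.004,6.25],[-0.017,0.032,0.004,6.25]]])

```text
time: 1.7
tcp_pos: [565.6, 251.8, 166.6]
ee_rot: [[0.396, 0.918, -0.001], [0.918, -0.396, -0.0], [-0.001, -0.001, -1.0]]
ft_force: [0.7, 1.3, -0.1]
grip_width: 85.4
gripper_force: 0.0
```

```bash
python3 - <<'E'
from h import *
s=sensors.sense();print(s["time"],s["tcp_pos"],np.degrees(np.arctan2(s["ee_rot"][1][0],s["ee_rot"][0][0])))
im,d,K,R,t=cap("wrist"); cv2.imwrite("pics/w1.png",im[...,::-1]); P=cloud(d,K,R,t)
m=((P[...,2]>20)&(P[...,2]<40)&(d>0)&(P[...,0]>480)&(P[...,0]<600)&(P[...,1]>90)&(P[...,1]<290)).astype(np.uint8)
n,l,st,_=cv2.connectedComponentsWithStats(m); print(st,P[l==1].mean(0))
k=1+np.argmax(st[1:,4]);q=P[l==k];print(np.median(q[:,2]),cv2.minAreaRect(q[:,:2].astype(np.float32)))
E
```

```text
1.7 [565.60835688 251.82554129 166.57864172] 66.68362016422937
[[     0      0    512    384 192511]
 [   240    161     32    142   4097]] [542.99024693 199.80449683  28.81405601]
29.307218599323495 ((539.27490234375, 191.22161865234375), (169.47418212890625, 32.00991439819336), 67.18621063232422)
```

View pics/w1.png

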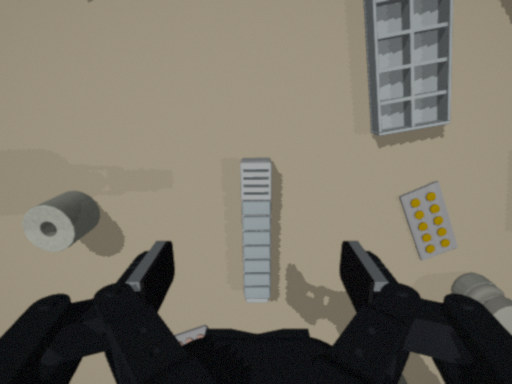

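The wrist view shows the ribbed tail at (256,178), with lids running down to the nose at (257,298). It is centred between the fingers and nothing stands near them. I'll go down and grasp.

Emit:
carry_out(increments=[[[0.001,-0.001,0.03,-0.5],[0,0,0.035,0],[0,0,0.035,0],[0,0,0.03,0],[0,0,0.02,0],[0,0,0.011,0],[0,0,0,0],[0,0,0,0]]], grip=0.06)

```text
time: 2.55
tcp_pos: [565.0, 254.7, 6.9]
ee_rot: [[0.383, 0.924, 0.001], [0.924, -0.383, 0.0], [0.001, 0.001, -1.0]]
ft_force: [-0.7, 0.7, -0.2]
grip_width: 59.8
gripper_force: 0.0
```

Emit:
carry_out(increments=[[[0,0,0,0],[0,0,0,0],[0,0,0,0],[0,0,0,0],[0,0,0,0],[0,0,0,0],[0,0,0,0]]], grip=0.031)

```text
time: 3.25
tcp_pos: [565.9, 255.1, 8.1]
ee_rot: [[0.384, 0.924, 0.003], [0.924, -0.384, 0.001], [0.002, 0.002, -1.0]]
ft_force: [0.3, -0.2, 6.7]
grip_width: 31.8
gripper_force: 25.7
```

Emit:
carry_out(increments=[[[0,0,0,0],[0,0,0,0],[0,0,-0.003,0],[0,0,-0.007,0],[0,0,-0.015,0],[0,0,-0.015,0],[0,0,0,0],[0,0,0,0]]], grip=0.027)

```text
time: 4.05
tcp_pos: [565.4, 254.8, 47.6]
ee_rot: [[0.384, 0.924, 0.002], [0.924, -0.384, 0.001], [0.002, 0.002, -1.0]]
ft_force: [0.2, 0.9, -1.0]
grip_width: 30.8
gripper_force: 59.5
```

```bash
python3 - <<'E'
from h import *
s=sensors.sense();print(s["tcp_pos"],s["ft_force"],s["gripper_force"],s["moment"])
plan(623.5,135.5,48,78.25,8)
E
```

```text
[565.40966735 254.77306711  47.6266087 ] [ 0.19221368  0.90291192 -0.99158175] 59.45488214492798 [ 0.08243232 -0.05073853  0.00256546]
[565.4 254.8  47.6] 67.45
[np.float64(-0.011), np.float64(0.0124), np.float64(-0.0), np.float64(-1.35)]
[np.float64(-0.0113), np.float64(0.0122), np.float64(-0.0), np.float64(-1.35)]
[np.float64(-0.0116), np.float64(0.0119), np.float64(-0.0), np.float64(-1.35)]
[np.float64(-0.0118), np.float64(0.0116), np.float64(-0.0), np.float64(-1.35)]
[np.float64(-0.0121), np.float64(0.0113), np.float64(-0.0), np.float64(-1.35)]
[np.float64(-0.0124), np.float64(0.011), np.float64(-0.0), np.float64(-1.35)]
[np.float64(-0.0126), np.float64(0.0108), np.float64(-0.0), np.float64(-1.35)]
[np.float64(-0.0129), np.float64(0.0105), np.float64(-0.0), np.float64(-1.35)]
```

Emit:
carry_out(increments=[[[-0.011,0.0125,0,-1.35],[-0.0115,0.012,0,-1.35],[-0.0115,0.012,0,-1.35],[-0.012,0.0115,0,-1.35],[-0.012,0.0115,0,-1.35],[-0.0125,0.011,0,-1.35],[-0.0125,0.011,0,-1.35],[-0.013,0.0105,0,-1.35]]])

```text
time: 4.85
tcp_pos: [622.3, 134.0, 45.4]
ee_rot: [[0.203, 0.979, -0.002], [0.979, -0.203, -0.0], [-0.001, -0.001, -1.0]]
ft_force: [-0.3, -0.2, -0.9]
grip_width: 30.9
gripper_force: 59.5
```

Emit:
carry_out(increments=[[[0,0,0,0],[0,0,0,0],[0,0,0,0]]])

```text
time: 5.15
tcp_pos: [622.1, 135.3, 45.8]
ee_rot: [[0.204, 0.979, -0.001], [0.979, -0.204, 0.0], [-0.0, -0.001, -1.0]]
ft_force: [-0.0, -0.2, -0.2]
grip_width: 30.8
gripper_force: 59.5
```

```bash
python3 - <<'E'
from h import *
s=sensors.sense();print(s["tcp_pos"],s["ft_force"],np.degrees(np.arctan2(s["ee_rot"][1][0],s["ee_rot"][0][0])))
T=np.array(s["tcp_pos"]);M=np.array(s["ee_rot"])
for n in("wrist","side","top"):
    im,d,K,R,t=cap(n); cv2.imwrite(f"pics/{n}2.png",im[...,::-1]); np.savez(n+"2.npz",im=im,d=d,K=K,R=R,t=t)
    P=cloud(d,K,R,t); ok=d>0
    # cassette in tool-aligned frame (x fwd = -tool x)
    dr=np.array([-np.cos(np.radians(78.25)),-np.sin(np.radians(78.25))]); lf=np.array([-dr[1],dr[0]])
    a=(P[...,:2]-[586,-44.7])@dr; b=(P[...,:2]-[586,-44.7])@lf
    m=ok&(a>-150)&(a<-20)&(abs(b)<40)&(P[...,2]>45)&(P[...,2]<85)
    q=P[m];
    if len(q)>50:
        top=q[q[:,2]>np.median(q[:,2])-6]; print(n,"cas",len(top),cv2.minAreaRect(top[:,:2].astype(np.float32)),np.median(top[:,2]))
        at=(top[:,:2]-[586,-44.7])@dr;print(" z slope",np.polyfit(at,top[:,2],1), "b edges", [np.percentile(((top[:,:2]-[586,-44.7])@lf)[(at>lo)&(at<lo+30)],[1,99]).round(1) for lo in(-120,-90,-60)], "nose a",at.max())
    m=ok&(a>-15)&(a<240)&(abs(b)<65)&(P[...,2]>52)&(P[...,2]<70); q=P[m]
    if len(q)>50:
        print(n,"dock",len(q),cv2.minAreaRect(q[:,:2].astype(np.float32)),np.median(q[:,2]),"a",((q[:,:2]-[586,-44.7])@dr).min())
    m=ok&(a>150)&(a<210)&(abs(b)<30)&(P[...,2]>78)&(P[...,2]<95); q=P[m]
    if len(q): print(n,"button",len(q),np.median(q,0),(q.max(0)+q.min(0))/2)
E
```

```text
[622.07651763 135.27712616  45.79885379] [-0.0031168  -0.18298698 -0.23826469] 78.24215630150182
wrist cas 494 ((614.5418090820312, 98.72005462646484), (7.5110673904418945, 29.64535140991211), 78.29722595214844) 67.11553587330528Traceback (most recent call last):
  File "<stdin>", line 14, in <module>
    return _quantile_unchecked(
        a, q, axis, out, overwrite_input, method, keepdims, weights)
    return _ureduce(a,
                    func=_quantile_ureduce_func,
    ...<5 lines>...
                    overwrite_input=overwrite_input,
                    method=method)
    r = func(a, **kwargs)
    result = _quantile(arr,
                       quantiles=q,
    ...<2 lines>...
                       out=out,
                       weights=wgt)
    slices_having_nans = np.isnan(arr[-1, ...])
                                  ~~~^^^^^^^^^
IndexError: index -1 is out of bounds for axis 0 with size 0
```

View pics/wrist2.png

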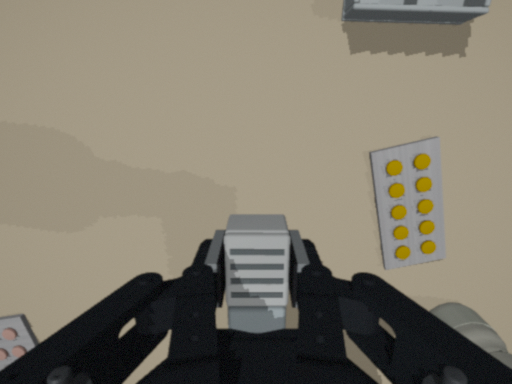

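The wrist camera sees only the tail, held square in the pads at (257,270). The nose and the mouth need the fixed cameras.

```bash
cat > m.py <<'E'
from h import *
import sys
tag=sys.argv[1]
O=np.array([586,-44.7]);dr=np.array([-np.cos(np.radians(78.25)),-np.sin(np.radians(78.25))]); lf=np.array([-dr[1],dr[0]])
for n in("side","top"):
    im,d,K,R,t=cap(n); cv2.imwrite(f"pics/{n}{tag}.png",im[...,::-1]); np.savez(n+tag+".npz",im=im,d=d,K=K,R=R,t=t)
    P=cloud(d,K,R,t); ok=d>0; a=(P[...,:2]-O)@dr; b=(P[...,:2]-O)@lf; z=P[...,2]
    m=ok&(a>-150)&(a<-10)&(abs(b)<35)&(z>60)&(z<80)
    if m.sum()>50:
        A,B,Z=a[m],b[m],z[m]; print(n,"cas n",m.sum(),"rect a,b",cv2.minAreaRect(np.c_[A,B].astype(np.float32)),"z fit",np.polyfit(A,Z,1).round(3),"amax",A.max())
    for nm,mm in (("dock",ok&(a>-15)&(a<240)&(abs(b)<65)&(z>56)&(z<68)),("button",ok&(a>150)&(a<210)&(abs(b)<30)&(z>79)&(z<95))):
        if mm.sum()>10: print(n,nm,mm.sum(),cv2.minAreaRect(np.c_[a[mm],b[mm]].astype(np.float32)),np.median(z[mm]))
v=np.hstack([cv2.resize(cv2.imread(f"pics/side{tag}.png")[130:290,190:330],(525,600)),]);cv2.imwrite(f"pics/v{tag}.png",v)
E
python3 m.py 3
```

```text
side cas n 228 rect a,b ((-82.963134765625, -3.934293746948242), (33.49974822998047, 107.34999084472656), 89.03021240234375) z fit [-6.0000e-03  6.5333e+01] amax -29.170840274432404
side dock 1387 ((117.04468536376953, -0.7609062194824219), (101.15726470947266, 207.70103454589844), 89.8346176147461) 61.25626190435742
side button 39 ((180.28443908691406, -1.1949653625488281), (27.17354965209961, 23.08066749572754), 43.331336975097656) 82.64784255039187
top cas n 377 rect a,b ((-89.7929916381836, -2.7318038940429688), (120.04361724853516, 31.522262573242188), 0.5701798796653748) z fit [-5.0000e-03  6.5946e+01] amax -29.790266178899902
top dock 1967 ((110.02144622802734, 0.852691650390625), (100.79763793945312, 220.39173889160156), 89.93376922607422) 61.52371278389642
top button 55 ((180.0283660888672, 1.2291679382324219), (22.106590270996094, 23.085559844970703), 54.854164123535156) 83.2461778947841
```

View pics/v3.png

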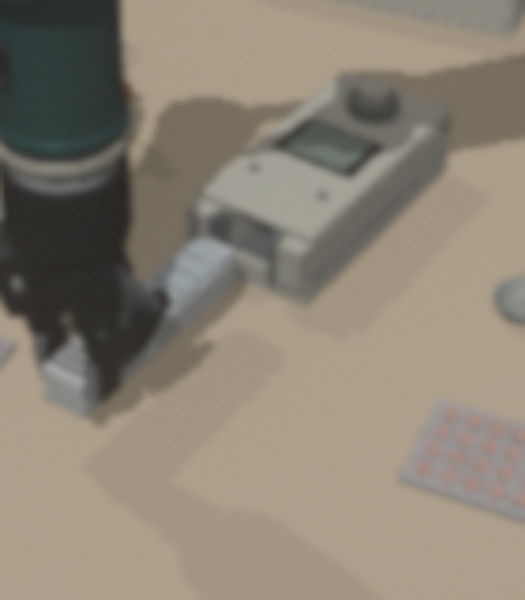

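The side view shows the held cassette level and in line with the mouth, its nose at about (215,255) and the slot at (245,235). It needs about 3.4 mm along tool +y and 15 mm down.

Emit:
carry_out(increments=[[[0,0.0034,0.005,0],[0,0,0.01,0],[0,0,0,0],[-0.01,0,0,0],[-0.01,0,0,0],[0,0,0,0],[0,0,0,0]]])

```text
time: 6.0
tcp_pos: [622.2, 113.8, 31.6]
ee_rot: [[0.205, 0.979, 0.0], [0.979, -0.205, 0.0], [0.0, 0.0, -1.0]]
ft_force: [0.2, -0.2, -0.5]
grip_width: 30.8
gripper_force: 59.5
```

```bash
sed -i 's/(z>60)&(z<80)/(z>46)\&(z<60)/' m.py; python3 m.py 4
```

```text
side cas n 213 rect a,b ((-80.03882598876953, 0.9527950286865234), (32.12096405029297, 139.36837768554688), 88.22238159179688) z fit [-6.0000e-03  5.1193e+01] amax -10.003268377739955
side dock 1384 ((116.25096130371094, -1.2165794372558594), (101.31551361083984, 210.19886779785156), 89.85963439941406) 61.26240465774542
side button 39 ((179.0836639404297, -2.474079132080078), (23.992822647094727, 23.798620223999023), 24.265117645263672) 82.84557385889192
top cas n 358 rect a,b ((-69.68914794921875, 2.1864748001098633), (31.342275619506836, 118.51990509033203), 89.80848693847656) z fit [-7.0000e-03  5.1461e+01] amax -10.392763918736135
top dock 1977 ((111.97409057617188, 1.1907768249511719), (217.06460571289062, 100.65641784667969), 0.038287825882434845) 61.394698568424346
top button 55 ((180.06260681152344, 1.1318988800048828), (21.867429733276367, 23.2432861328125), 50.689125061035156) 83.1584826982263
```

View pics/v4.png

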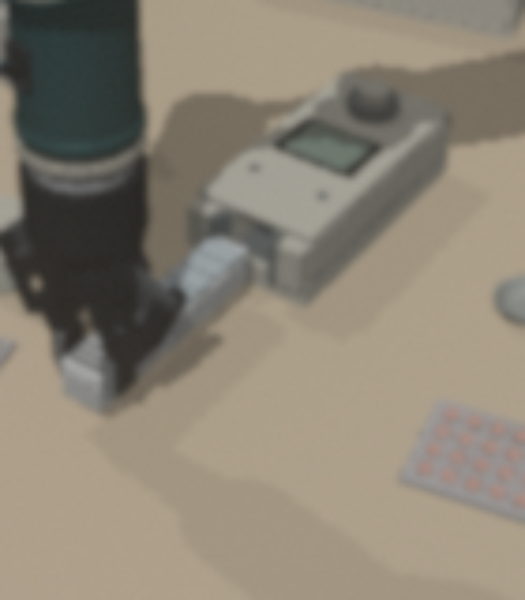

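The nose is now about 10 mm short of the mouth at (230,255), level and nearly centred. I'll trim y by -0.7 mm and enter.

Emit:
carry_out(increments=[[[0,-0.0007,0,0],[-0.005,0,0,0],[-0.005,0,0,0],[-0.005,0,0,0],[-0.005,0,0,0],[-0.005,0,0,0],[-0.005,0,0,0],[0,0,0,0]]])

```text
time: 6.9
tcp_pos: [615.1, 84.5, 31.3]
ee_rot: [[0.204, 0.979, -0.0], [0.979, -0.204, -0.0], [-0.0, -0.0, -1.0]]
ft_force: [-0.5, 0.7, -1.1]
grip_width: 30.8
gripper_force: 59.5
```

Emit:
carry_out(increments=[[[-0.004,0,0,0],[-0.004,0,0,0],[-0.004,0,0,0],[-0.004,0,0,0],[0,0,0,0]]])

```text
time: 7.4
tcp_pos: [611.8, 69.0, 31.2]
ee_rot: [[0.204, 0.979, -0.0], [0.979, -0.204, -0.0], [-0.0, -0.0, -1.0]]
ft_force: [-0.1, 0.2, -1.2]
grip_width: 30.8
gripper_force: 59.5
```

Emit:
carry_out(increments=[[[-0.004,0,0,0],[-0.004,0,0,0],[-0.004,0,0,0],[-0.004,0,0,0],[-0.004,0,0,0],[0,0,0,0]]])

```text
time: 8.0
tcp_pos: [607.8, 49.4, 31.3]
ee_rot: [[0.204, 0.979, -0.0], [0.979, -0.204, -0.0], [-0.0, -0.0, -1.0]]
ft_force: [0.8, 0.6, -1.6]
grip_width: 31.1
gripper_force: 59.5
```

Emit:
carry_out(increments=[[[-0.004,0,0,0],[-0.004,0,0,0],[-0.004,0,0,0],[-0.004,0,0,0],[-0.004,0,0,0],[-0.003,0,0,0],[0,0,0,0]]])

```text
time: 8.7
tcp_pos: [603.1, 27.1, 31.3]
ee_rot: [[0.204, 0.979, -0.0], [0.979, -0.204, -0.0], [-0.0, -0.0, -1.0]]
ft_force: [-0.1, 0.2, -1.3]
grip_width: 31.0
gripper_force: 59.5
```

Emit:
carry_out(increments=[[[-0.004,0,0,0],[-0.004,0,0,0],[-0.002,0,0,0],[0,0,0,0],[0,0,0,0]]])

```text
time: 9.2
tcp_pos: [601.2, 17.7, 31.3]
ee_rot: [[0.204, 0.979, 0.0], [0.979, -0.204, 0.0], [0.0, 0.0, -1.0]]
ft_force: [0.1, 0.3, -0.5]
grip_width: 31.1
gripper_force: 59.5
```

Emit:
carry_out(increments=[[[0,0,0,0],[0,0,0,0],[0,0,0,0],[0,0,0,0]]], grip=0.0313)

```text
time: 9.6
tcp_pos: [601.2, 17.8, 31.3]
ee_rot: [[0.204, 0.979, 0.0], [0.979, -0.204, -0.0], [0.0, 0.0, -1.0]]
ft_force: [0.2, 0.4, -0.3]
grip_width: 31.4
gripper_force: 30.1
```

Emit:
carry_out(increments=[[[0,0,0,0],[0,0,0,0],[0,0,0,0],[0,0,0,0]]], grip=0.0317)

```text
time: 10.0
tcp_pos: [601.2, 17.7, 31.3]
ee_rot: [[0.204, 0.979, -0.0], [0.979, -0.204, 0.0], [0.0, -0.0, -1.0]]
ft_force: [-0.1, -0.3, -0.4]
grip_width: 31.9
gripper_force: 13.0
```

Emit:
carry_out(increments=[[[0,0,0,0],[0,0,0,0],[0,0,0,0],[-0.001,0,0,0],[-0.001,0,0,0],[0,0,0,0]]], grip=0.0318)

```text
time: 10.6
tcp_pos: [600.8, 15.6, 31.3]
ee_rot: [[0.204, 0.979, 0.0], [0.979, -0.204, -0.0], [-0.0, 0.0, -1.0]]
ft_force: [-0.1, 1.0, -1.6]
grip_width: 31.5
gripper_force: 8.9
```

Emit:
carry_out(increments=[[[-0.001,0,0,0],[-0.001,0,0,0],[0,0,0,0]]])

```text
time: 10.9
tcp_pos: [600.3, 13.6, 31.3]
ee_rot: [[0.204, 0.979, -0.0], [0.979, -0.204, -0.0], [-0.0, -0.0, -1.0]]
ft_force: [-0.7, -0.3, -0.3]
grip_width: 31.7
gripper_force: 8.9
```

Emit:
carry_out(increments=[[[-0.0006,0,0,0],[-0.0006,0,0,0],[-0.0006,0,0,0],[-0.0006,0,0,0],[-0.0006,0,0,0],[0,0,0,0]]])

```text
time: 11.5
tcp_pos: [599.8, 10.8, 31.3]
ee_rot: [[0.204, 0.979, -0.0], [0.979, -0.204, -0.0], [-0.0, -0.0, -1.0]]
ft_force: [0.2, -0.2, -1.0]
grip_width: 32.0
gripper_force: 8.9
```

Emit:
carry_out(increments=[[[-0.0006,0,0,0],[-0.0006,0,0,0],[-0.0006,0,0,0],[-0.0006,0,0,0],[-0.0006,0,0,0],[0,0,0,0]]])

```text
time: 12.1
tcp_pos: [599.2, 7.8, 31.3]
ee_rot: [[0.204, 0.979, 0.0], [0.979, -0.204, -0.0], [-0.0, 0.0, -1.0]]
ft_force: [0.5, 0.0, -1.0]
grip_width: 32.0
gripper_force: 8.9
```

Emit:
carry_out(increments=[[[-0.0006,0,0,0],[-0.0006,0,0,0],[-0.0006,0,0,0],[-0.0006,0,0,0],[-0.0006,0,0,0],[0,0,0,0]]])

```text
time: 12.7
tcp_pos: [598.5, 4.9, 31.3]
ee_rot: [[0.204, 0.979, -0.0], [0.979, -0.204, -0.0], [-0.0, -0.0, -1.0]]
ft_force: [0.4, 0.3, -1.2]
grip_width: 31.9
gripper_force: 8.9
```

Emit:
carry_out(increments=[[[-0.0006,0,0,0],[-0.0006,0,0,0],[-0.0006,0,0,0],[-0.0006,0,0,0],[-0.0006,0,0,0],[0,0,0,0]]])

```text
time: 13.3
tcp_pos: [598.2, 2.8, 31.5]
ee_rot: [[0.204, 0.979, 0.001], [0.979, -0.204, 0.001], [0.001, 0.0, -1.0]]
ft_force: [1.7, 3.9, -0.4]
grip_width: 31.6
gripper_force: 8.9
```

Emit:
carry_out(increments=[[[-0.0005,0,0,0],[-0.0005,0,0,0],[0,0,0,0],[0,0,0,0]]])

```text
time: 13.7
tcp_pos: [598.2, 2.7, 31.5]
ee_rot: [[0.204, 0.979, 0.001], [0.979, -0.204, 0.002], [0.002, 0.0, -1.0]]
ft_force: [1.2, 8.0, -0.8]
grip_width: 31.6
gripper_force: 8.9
```

Emit:
carry_out(increments=[[[0.0005,0,0,0],[0.0005,0,0,0],[0,0,0,0]]])

```text
time: 14.0
tcp_pos: [598.1, 2.8, 31.3]
ee_rot: [[0.204, 0.979, 0.0], [0.979, -0.204, 0.001], [0.001, 0.0, -1.0]]
ft_force: [0.5, 5.9, -0.7]
grip_width: 32.1
gripper_force: 8.9
```

Emit:
carry_out(increments=[[[0,0,0,0],[0,0,0,0],[0,0,0,0],[0,0,0,0],[0,0,0,0],[0,0,0,0]]], grip=0.055)

```text
time: 14.6
tcp_pos: [598.0, 1.9, 31.3]
ee_rot: [[0.204, 0.979, 0.0], [0.979, -0.204, -0.0], [-0.0, 0.0, -1.0]]
ft_force: [0.4, -0.0, -0.2]
grip_width: 54.6
gripper_force: 0.0
```

Emit:
carry_out(increments=[[[0,0,-0.005,0],[0,0,-0.015,0],[0,0,-0.03,0],[0,0,-0.03,0],[0,0,-0.03,0],[0,0,-0.02,0],[0,0,0,0],[0,0,0,0]]])

```text
time: 15.4
tcp_pos: [598.4, 2.0, 162.4]
ee_rot: [[0.204, 0.979, 0.002], [0.979, -0.204, -0.0], [0.0, 0.002, -1.0]]
ft_force: [0.2, -0.1, -0.5]
grip_width: 55.0
gripper_force: 0.0
```

```bash
sed -i 's/(z>46)&(z<60)/(z>42)\&(z<56)/' m.py; sed -i 's/(a<-10)/(a<-4)/' m.py; python3 m.py 5; python3 - <<'E'
from h import *
O=np.array([586,-44.7]);dr=np.array([-np.cos(np.radians(78.25)),-np.sin(np.radians(78.25))])
b=O+180*dr;print(b); plan(b[0],b[1],130,78.25,8)
im,d,K,R,t=cap("wrist"); cv2.imwrite("pics/w5.png",im[...,::-1])
E
```

```text
side cas n 212 rect a,b ((-35.360084533691406, -0.10460853576660156), (33.060123443603516, 62.83379364013672), 89.56122589111328) z fit [1.1000e-02 4.8674e+01] amax -4.058352563117656
side dock 1381 ((118.05635070800781, -1.02423095703125), (209.62661743164062, 100.94010162353516), 0.05406549945473671) 61.202069949779506
side button 36 ((179.8768768310547, -0.43341827392578125), (23.203857421875, 20.47614288330078), 30.28990936279297) 82.36262215223938
top cas n 110 rect a,b ((-30.49027442932129, 1.143686294555664), (31.586416244506836, 38.627342224121094), 87.65069580078125) z fit [-0.058 47.09 ] amax -10.92978097472188
top dock 1825 ((120.7925033569336, 1.1681747436523438), (99.95024108886719, 199.98155212402344), 89.95710754394531) 61.65127881056486
top button 53 ((180.0540771484375, 1.0485191345214844), (21.671823501586914, 23.187210083007812), 50.49181365966797) 83.24301907651223
[ 549.34448479 -220.92818505]
[597.    2.1 160.1] 78.25
[np.float64(-0.0285), np.float64(-0.0002), np.float64(0.0038), np.float64(0.0)]
[np.float64(-0.0285), np.float64(-0.0002), np.float64(0.0038), np.float64(0.0)]
[np.float64(-0.0285), np.float64(-0.0002), np.float64(0.0038), np.float64(0.0)]
[np.float64(-0.0285), np.float64(-0.0002), np.float64(0.0038), np.float64(0.0)]
[np.float64(-0.0285), np.float64(-0.0002), np.float64(0.0038), np.float64(0.0)]
[np.float64(-0.0285), np.float64(-0.0001), np.float64(0.0038), np.float64(0.0)]
[np.float64(-0.0285), np.float64(-0.0001), np.float64(0.0038), np.float64(0.0)]
[np.float64(-0.0285), np.float64(-0.0001), np.float64(0.0038), np.float64(0.0)]
```

View pics/w5.png

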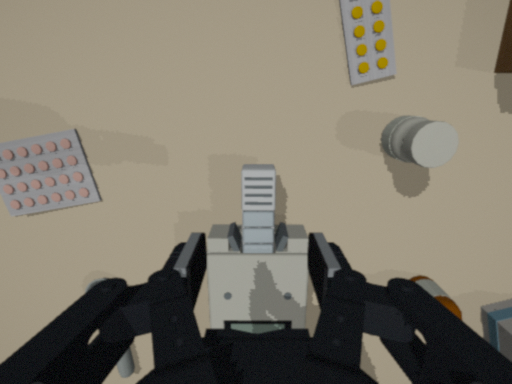

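The cassette lies straight in the slot, its tail standing out at (258,188) with the ribs visible, about 67 mm proud of the mouth. Next is the button.

Emit:
carry_out(increments=[[[-0.0285,0,0.004,0],[-0.0285,0,0.004,0],[-0.0285,0,0.004,0],[-0.0285,0,0.004,0],[-0.0285,0,0.004,0],[-0.0285,0,0.004,0],[-0.0285,0,0.004,0],[-0.0285,0,0.002,0]]], grip=0)

```text
time: 16.35
tcp_pos: [549.8, -221.7, 129.0]
ee_rot: [[0.204, 0.979, -0.003], [0.979, -0.204, 0.002], [0.001, -0.004, -1.0]]
ft_force: [0.2, 1.1, -0.6]
grip_width: -0.0
gripper_force: 0.0
```

Emit:
carry_out(increments=[[[0,0,0.01,0],[0,0,0.01,0],[0,0,0.01,0],[0,0,0.005,0],[0,0,0,0],[0,0,0,0]]])

```text
time: 16.95
tcp_pos: [551.7, -220.5, 96.2]
ee_rot: [[0.203, 0.979, -0.0], [0.979, -0.203, 0.0], [0.0, -0.0, -1.0]]
ft_force: [0.1, -0.3, -0.1]
grip_width: -0.3
gripper_force: 0.0
```

```bash
python3 - <<'E'
from h import *
s=sensors.sense();print(s["tcp_pos"],s["ft_force"])
im,d,K,R,t=cap("side"); p=R@np.array(s["tcp_pos"])+t;u=K@p;u=(u/u[2])[:2];print(u)
x,y=u.astype(int);c=im[y-50:y+50,x-60:x+60,::-1];cv2.imwrite("pics/b6.png",cv2.resize(c,None,fx=5,fy=5,interpolation=2))
E
```

```text
[ 551.7294709  -220.48408029   96.17072474] [ 0.08096878 -0.30831228 -0.07738766]
[288.86499059 148.85378509]
```

View pics/b6.png

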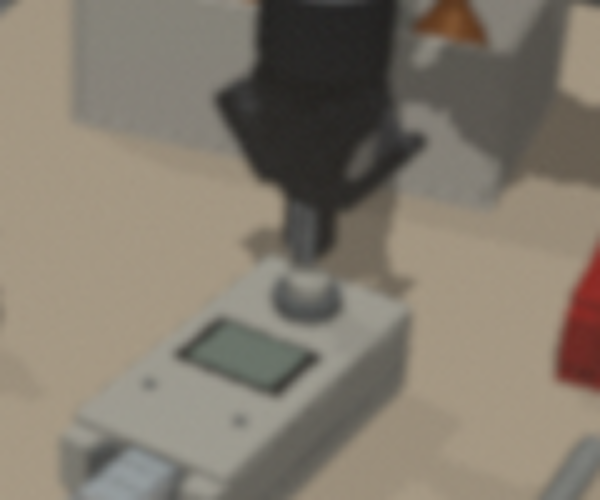

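The shut fingertips at (305,262) stand right above the button at (307,285). I'll press.

Emit:
carry_out(increments=[[[0,-0.0015,0.004,0],[0,0,0.004,0],[0,0,0.002,0],[0,0,0.002,0],[0,0,0.001,0],[0,0,0.001,0],[0,0,0,0]]])

```text
time: 17.7
tcp_pos: [549.9, -220.9, 82.4]
ee_rot: [[0.204, 0.979, -0.0], [0.979, -0.204, 0.0], [0.0, -0.0, -1.0]]
ft_force: [-0.9, 1.1, 2.2]
grip_width: 0.1
gripper_force: 1.1
```

Emit:
carry_out(increments=[[[0,0,0.001,0],[0,0,0.001,0],[0,0,0,0]]])

```text
time: 18.0
tcp_pos: [550.0, -220.9, 80.3]
ee_rot: [[0.204, 0.979, -0.0], [0.979, -0.204, -0.0], [-0.0, -0.0, -1.0]]
ft_force: [-2.2, 0.7, 3.4]
grip_width: -0.0
gripper_force: 1.7
```

Emit:
carry_out(increments=[[[0,0,0.001,0],[0,0,0.001,0],[0,0,0.001,0],[0,0,0,0],[0,0,0,0]]])

```text
time: 18.5
tcp_pos: [550.1, -220.9, 78.0]
ee_rot: [[0.204, 0.979, -0.0], [0.979, -0.204, -0.0], [-0.0, -0.0, -1.0]]
ft_force: [-3.6, 1.3, 7.8]
grip_width: 0.2
gripper_force: 4.0
```

Emit:
carry_out(increments=[[[0,0,0.001,0],[0,0,0,0],[0,0,0,0]]])

```text
time: 18.8
tcp_pos: [550.1, -220.9, 77.9]
ee_rot: [[0.204, 0.979, 0.0], [0.979, -0.204, -0.0], [-0.0, 0.0, -1.0]]
ft_force: [-4.8, 1.8, 12.6]
grip_width: -0.2
gripper_force: 6.5
```

Emit:
carry_out(increments=[[[0,0,-0.003,0],[0,0,-0.004,0],[0,0,-0.01,0],[0,0,-0.02,0],[0,0,-0.03,0],[0,0,-0.03,0],[0,0,0,0],[0,0,0,0]]])

```text
time: 19.6
tcp_pos: [551.0, -221.3, 174.5]
ee_rot: [[0.204, 0.979, 0.003], [0.979, -0.204, -0.001], [-0.001, 0.003, -1.0]]
ft_force: [0.7, 0.4, -0.5]
grip_width: 0.1
gripper_force: 0.0
```

```bash
python3 m.py 7
```

```text
side cas n 209 rect a,b ((-35.801734924316406, -0.4767036437988281), (64.27738952636719, 33.619773864746094), 2.3652162551879883) z fit [3.0000e-03 4.8526e+01] amax -4.156611762038885
side dock 1386 ((118.96643829345703, -1.3692092895507812), (100.20181274414062, 212.2841033935547), 89.76033782958984) 61.256086319684414
side button 39 ((180.22312927246094, -1.8419876098632812), (25.51374626159668, 23.714187622070312), 27.337705612182617) 82.5933142836833
top cas n 194 rect a,b ((-34.843963623046875, 1.3226795196533203), (32.65705871582031, 61.163570404052734), 89.15807342529297) z fit [-5.0000e-03  4.8922e+01] amax -4.221867399446425
top dock 1452 ((82.76396942138672, 1.0575294494628906), (100.57036590576172, 164.52720642089844), 89.97516632080078) 61.70868091545543
```

```bash
python3 -c "from plant import job_done; print(job_done())"
```

```text
the job is handed in; nothing more can be done
None
```

I slid the cassette into the slot until it met a firm stop, which I take to be the hidden divider; it held at 8 N, below the 16 N at which the divider slides. I then let go of the cassette, pressed the load button against its stop and let it come back up, and handed the job in with the arm clear after about 20 s.

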